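# Swing the lantern template onto its ruled line and weigh it down

### The arm

A 6-joint arm with a two-finger parallel gripper is mounted at the origin on the work surface. World frame = base frame: x ahead of the robot, y to its left, z up, the work surface at z = 0. Lengths are in m, angles in rad, forces in N, time in s.
With the tool pointing down it reaches from about 0.375 to 0.975 m from the base axis. Payload 3.8 kg.
Tool frame: the origin (TCP) lies on the centre line of the jaws, within the pads' length; the fingertips stand 17 mm ahead of it and the grasp point (between the pads) lies 2 mm behind it (tip_extent is the distance from the TCP to the fingertips, in m); z points along the fingers, y is the line along which they close (so a half turn about z gives the same grasp; the last joint's range is limited). The gripper opens to 88 mm and grips with 3 to 60 N. Pads are 18 mm wide; open, the fingers measure 123 mm over their backs; the gripper's body (75 mm by 187 mm) begins 45 mm behind the grasp point.
Start: joints at [-1.158, 0.264, 1.604, -0, 1.274, -0.037], TCP at [0.293, -0.608, 0.256] pointing down, gripper open.
Joint ranges: [-2.63, 2.63], [-0.94, 2.18], [0.31, 2.57], [-1.31, 4.45], [0, 2.66], [-2.55, 2.55]. Speed limits (rad/s): [2.57, 2.57, 3.14, 3.14, 3.14, 3.14].

### API

Orientations are given as a rotation vector (axis times angle).
In Python, from cell import * gives the robot as it stands.
- The arm moves only by the tool servo_tool, never from a script. Its arguments are lists of equal length, an entry for each row: "jaw": the gripper command: -1 is shut, 1 is fully open, values between are in proportion; "xyz": the shift along the tool's x, y, z scaled (see below), a list of three; "rot": the turn, a rotation vector about the tool's x, y, z scaled (see below), a list of three. In form: {"jaw": [jaw, ...], "xyz": [[dx, dy, dz], ...], "rot": [[rx, ry, rz], ...]}. A call has 1 to 20 rows; each row is the pose to reach, as a shift and turn from the pose commanded when the call began, along the tool's axes at that moment; what a row does not reach only later rows make up. The controller multiplies each number of a shift by 0.25 m and each number of a turn by 2 rad. A row lasts 1/12 s, in which the tool goes at most 41.7 mm and 7.16 degrees, less where a joint would pass 70% of its speed; a pose out of reach is approached as far as the arm can. A call with a number of a shift or a turn outside -1 to 1 is refused whole. A call with a gripper value outside its range is refused whole. The fingers move at their own pace and stop on an object; the grip force is fixed at half the most. Time passes only in rows, so rows that repeat a pose let the fingers close. It gives the time, the measured TCP pose, the force, the opening and the grip force at its end, in the units of the state.
- read_state(): the state, without advancing time (a new reading comes with each control period).
- capture(name): name is "scene" or "top" or "wrist"; returns the picture (480x640x3 uint8, red, green, blue); there is no depth.
- camera_params(name): a dict with "K" (3x3 intrinsics, pixels), "R" (3x3) and "t" (3): a world point X has camera coordinates R X + t. Camera axes: x right, y down, z forward; pixel columns grow to the right and rows downward; lengths in m; the calibration is good to about 2 mm. A picture is of the moment at which its call begins: read the wrist's pose just before it. camera_params takes no time and is no camera call; for the wrist camera it gives the pose at the moment of the call.
- job_done(): hands the job in; it is judged then, once.
The state is a dict: "clock": time; "joints": joint angles; "joint_velocities": joint speeds; "joint_efforts": joint torques, N m; "eef_pos": TCP position; "orientation": TCP orientation; "force": force on the tool from outside, world axes, zero at the start; "wrist_torque": the same for the moment, N m; "opening": finger opening in m; "grip_force": force on a finger pad.
Only numpy, scipy, OpenCV 4.12 (cv2) and the standard library are available. Lean on these libraries where they do the work, as an engineer would, in place of code of your own. Each camera call takes 0.05 s, during which the arm holds its last target. There are 200 camera calls.

### The job

Get the wooden template ready for tracing: keeping it flat on the layout board, slide it until its V-notch is seated against the pivot pin, then swing it about the pin until its notched edge lies along the ruled line. Then lay the iron paperweight gently on the middle of the template, lengthwise, so that the template is held there with the notch still on the pin. Leave the other things on the bench where they are.

Things in the scene. Friction and masses are not known exactly. Their poses are not given: they have to be found in the camera images.
- board: Fixed layout board lying on the bench, 300 x 300 x 12 mm, dark wood with a white paper sheet. Origin: centre of its underside; x points away from the robot across the board, y to the robot's left along the ruled line, z up. A black line 3 mm wide is ruled on it parallel to y, at x from 59 to 62 mm, from edge to edge.
- pin (a point): Foot of the fixed steel pivot pin, on its axis at the board's top face (x = 50 mm on the board). The pin is 10 mm thick and stands 18 mm above the board. With the notch seated on it and the template parallel to the line, the notched edge lies along the line's side nearer the robot.
- template: Loose flat wooden plate on the board, 10 mm thick, 100 mm (x) by 200 mm (y), about 0.15 kg, too wide to grip. Origin: on its underside, the pivot point of the notch (on the pin's axis when seated). x points to the notched long edge (at x = +9 mm; 90 degree V-notch in its middle, mouth 32 mm, 15 mm deep), z up. Starts turned 0.4 to 0.85 rad anticlockwise (from above) from the line.
- plain_edge (a point): Middle of the template's other long edge, plain and upright, 91 mm from its origin along -x, half-way up its thickness; axes as the template's. The edge is straight for 80 mm to either side; beyond that the corners are bevelled by 20 mm. It faces the robot; its +y end starts nearer the robot, and the notch starts 10 to 35 mm short of the pin.
- template_middle (a point): Middle of the template's upper face (41 mm from its origin along its -x); axes as the template's.
- weight: Loose iron paperweight, a bar 130 mm long (its y), 24 mm wide (its x) and 18 mm high with a small knob (18 mm thick, 20 mm high) on its middle, about 0.44 kg. Origin: centre of its underside; z up. It lies on the bench on one side of the board, left or right; the white dish lies on the other.
- dish: White ink dish, 90 mm wide, 28 mm high, a bystander. Origin: centre of its underside.
- hoop: Black lantern hoop, 60 mm wide, 18 mm high, a bystander lying on the board's far left corner. Origin: centre of its underside.
- paste: Paste jar, 60 mm wide, 75 mm high, a bystander beside the board. Origin: centre of its underside.
- cup: Blue cup, 68 mm wide, 75 mm high, a bystander beside the board. Origin: centre of its underside.
- brush: Brush 200 mm long lying on the bench to the right, a bystander.
- inkstone: Dark ink stone, a slab 120 x 75 x 22 mm on the bench to the left, a bystander. Origin: centre of its underside.
There are look-alikes about, which are no part of the job. What is shaped like the weight but red is not meant.

How it is judged:
By the outcome, as a careful person would: the job done as asked, in the order asked, and still so for the second after the job is handed in, with the robot touching nothing.
It also fails if it takes over 61 s, if anything falls off the work surface, if the arm or the gripper's body presses on something with over 40 N, if the wrist force passes 120 N, or if a joint passes its speed limit or range.

## Working session

There is one attempt and no reset: what is moved stays moved. The work goes in short steps, Python scripts to look and compute and a tool call to move; the robot and the scene stay as the last step left them, time stands still between calls to the robot, and variables do not carry over. Pictures are saved under pics/ and viewed, at most 10 in all, crops included, and the job is handed in when it is done.

Besides the shell and the picture viewer there is one more tool, called after "Emit:" by a JSON object that holds its "fn" and its "kwargs", one argument or row to a line. servo_tool: Moves the arm, as the interface text tells. Shifts and turns lie within -1 to 1; 1 stands for 0.25 m of shift or 2 rad of turn. Its arguments: {"type":"object","properties":{"jaw":{"type":"array","items":{"type":"number"}},"xyz":{"type":"array","items":{"type":"array","items":{"type":"number","minimum":-1,"maximum":1}}},"rot":{"type":"array","items":{"type":"array","items":{"type":"number","minimum":-1,"maximum":1}}}},"required":["jaw","xyz","rot"]}

```bash
mkdir -p pics; ls
python3 - <<'E'
from cell import *
import cv2
for n in("scene","top"):
    cv2.imwrite(f"pics/{n}0.png",capture(n)[...,::-1]); p=camera_params(n); print(n,p)
s=read_state(); print(s)
E
```

```text
pics
scene {'K': array([[579.66263516,   0.        , 320.90131034],
       [  0.        , 579.66263516, 245.83575564],
       [  0.        ,   0.        ,   1.        ]]), 'R': array([[ 0.58775651,  0.808885  , -0.01572691],
       [ 0.55814392, -0.41948064, -0.71589898],
       [-0.58567708,  0.41199641, -0.69802673]]), 't': array([-0.30067991, -0.25216477,  1.62287156])}
top {'K': array([[446.26651684,   0.        , 319.66597912],
       [  0.        , 446.26651684, 235.88928066],
       [  0.        ,   0.        ,   1.        ]]), 'R': array([[-0.02880528, -0.99956533,  0.00627715],
       [-0.98757899,  0.02748837, -0.15470012],
       [ 0.15446032, -0.01065537, -0.98794153]]), 't': array([-0.01023345,  0.51322954,  1.06354192])}
{'clock': 0.1, 'joints': array([-1.15788781e+00,  2.64696790e-01,  1.60522899e+00,  2.81387951e-05,
        1.27370656e+00, -3.69133119e-02]), 'joint_velocities': array([ 1.22293359e-03,  1.93887332e-04, -1.32558692e-03,  3.98361792e-05,
        1.59170222e-03,  1.82673566e-04]), 'joint_efforts': array([ 2.93529283e-04, -5.03618503e+01, -3.58071363e+01,  7.30114128e-02,
        2.33092991e-02, -5.10282598e-05]), 'eef_pos': array([ 0.29324774, -0.60729857,  0.25450425]), 'orientation': array([-3.06051309e+00, -7.00175839e-01,  5.56928773e-04]), 'force': array([ 0.16363179,  0.83821072, -0.07635928]), 'wrist_torque': array([-0.03443211, -0.02203803, -0.00223664]), 'grip_force': 0.0, 'opening': 0.08763819713134809}
```

View pics/top0.png

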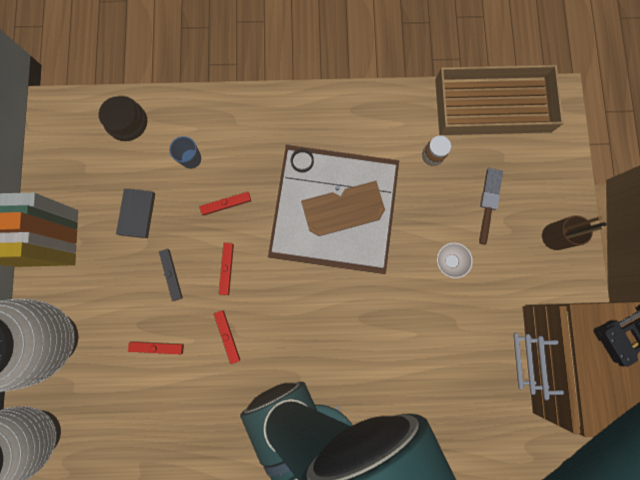

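View pics/scene0.png

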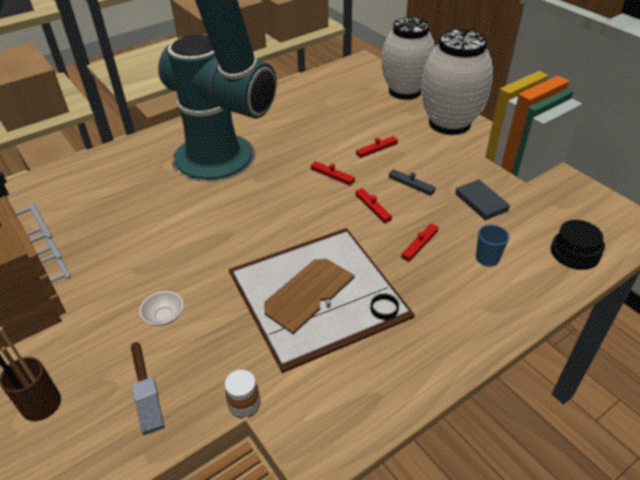

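The top view shows the board's corners near (287,146), (398,160), (385,272) and (269,257). The template is around (343,208), the pin near (338,189), and the dark weight on the left at (171,275), with red look-alikes around it. Next I'll segment these.

```bash
cat > h.py <<'E'
import numpy as np, cv2
from cell import *
def ray(name,uv,z,p=None):
    p=p or camera_params(name); uv=np.atleast_2d(np.asarray(uv,float))
    d=(np.linalg.inv(p["K"])@np.c_[uv,np.ones(len(uv))].T).T@p["R"]; c=-p["R"].T@p["t"]
    return (c+d*((z-c[2])/d[:,2])[:,None])[:,:2]
def proj(name,X,p=None):
    p=p or camera_params(name); q=(p["K"]@(p["R"]@np.atleast_2d(X).T+p["t"][:,None])).T
    return q[:,:2]/q[:,2:]
def wrap(a): return (a+np.pi/2)%np.pi-np.pi/2
E
python3 - <<'E'
from h import *
im=capture("top"); hsv=cv2.cvtColor(im,cv2.COLOR_RGB2HSV)
# weight
def big(m,box):
    x0,y0,x1,y1=box; k=np.zeros_like(m); k[y0:y1,x0:x1]=m[y0:y1,x0:x1]
    c=max(cv2.findContours(k,0,cv2.CHAIN_APPROX_NONE)[0],key=cv2.contourArea); return c[:,0,:]
print(hsv[275,171],hsv[215,340],hsv[250,300],hsv[260,300],hsv[230,250],im[189,338])
w=big(((hsv[...,2]<95)&(hsv[...,1]<110)).astype(np.uint8),(150,240,192,310))
P=ray("top",w,.012); r=cv2.minAreaRect((P*1000).astype(np.float32)); print("weight",r, cv2.boxPoints(r).round(1).tolist())
paper=((hsv[...,1]<40)&(hsv[...,2]>140)).astype(np.uint8)
b=big(paper,(262,140,405,278)); P=ray("top",b,.012); r=cv2.minAreaRect((P*1000).astype(np.float32)); print("paper",r,cv2.boxPoints(r).round(1).tolist())
t=big(((hsv[...,1]>70)&(hsv[...,2]>60)).astype(np.uint8),(298,176,387,240)); P=ray("top",t,.022); 
ap=cv2.approxPolyDP((P*1000).astype(np.float32)[:,None],4,True); print("tmpl",ap[:,0].round(1).tolist(), cv2.minAreaRect((P*1000).astype(np.float32)))
c=cv2.resize(im[138:282,260:410],None,fx=4,fy=4,interpolation=cv2.INTER_CUBIC); cv2.imwrite("pics/crop.png",c[...,::-1])
E
```

```text
[13 26 68] [ 14 118 117] [ 12   7 173] [ 11 109  82] [ 17 102 157] [ 98  98 100]
weight ((430.18310546875, 351.40130615234375), (129.84188842773438, 27.822185516357422), 16.2158145904541) [[364.0, 346.6000061035156], [371.70001220703125, 319.8999938964844], [496.3999938964844, 356.20001220703125], [488.6000061035156, 382.8999938964844]]
paper ((590.514892578125, -64.70008850097656), (283.7784423828125, 269.972900390625), 80.26497650146484) [[433.5, -181.6999969482422], [699.5999755859375, -227.39999389648438], [747.5, 52.29999923706055], [481.5, 98.0]]
tmpl [[651.2999877929688, -173.39999389648438], [635.0, -93.19999694824219], [617.0, -79.80000305175781], [625.5999755859375, -52.0], [609.0999755859375, 14.800000190734863], [598.7999877929688, 17.600000381469727], [533.9000244140625, 1.399999976158142], [517.7999877929688, -25.899999618530273], [554.7000122070312, -173.8000030517578], [582.7000122070312, -190.39999389648438]] ((584.0860595703125, -88.19146728515625), (99.67822265625, 198.935791015625), 14.005593299865723)
```

View pics/crop.png

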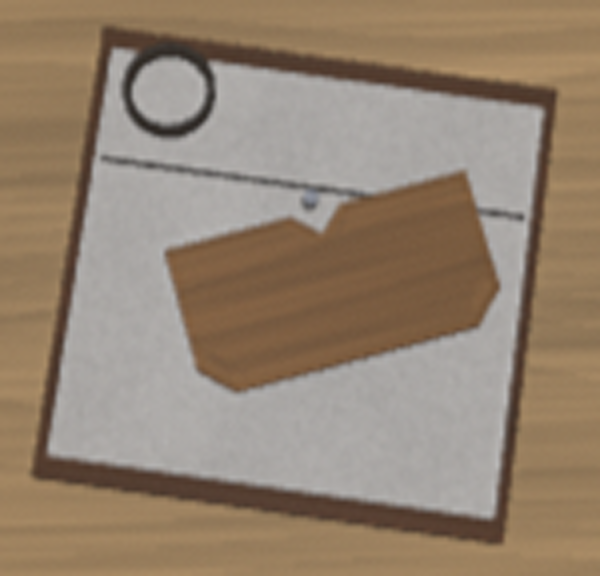

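The crop shows the pin top at crop (309,203), just in front of the notch mouth, and the ruled line from (100,157) to (524,217). Next: the pin and line in world coordinates, and a helper that turns a target pose into move units.

```bash
cat >> h.py <<'E'
from scipy.spatial.transform import Rotation as Ro
def tool(yaw): # tool x at yaw, z down
    c,s=np.cos(yaw),np.sin(yaw); return np.array([[c,s,0],[s,-c,0],[0,0,-1.]])
def plan(x,y,z,yaw_deg,frm=None):
    "shift/turn numbers from the current pose (or frm=(x,y,z,yawdeg)) to target"
    if frm is None:
        s=read_state(); p=s["eef_pos"]; R=Ro.from_rotvec(s["orientation"]).as_matrix()
    else: p=np.array(frm[:3]); R=tool(np.radians(frm[3]))
    d=R.T@(np.array([x,y,z])-p); r=Ro.from_matrix(R.T@tool(np.radians(yaw_deg))).as_rotvec()
    print("xyz",(d/.25).round(4),"rot",(r/2).round(4),"rows",np.ceil(max(np.linalg.norm(d)/.0417,np.degrees(np.linalg.norm(r))/7.16)))
E
python3 - <<'E'
from h import *
im=capture("top"); g=im.max(2).astype(float)
off=lambda q:np.array(q,float)/4+[260,138]-.4
print("pin",ray("top",off([309,203]),.030)*1000)
# line: darkest pixels along columns
pts=[]
for u in list(range(318,334))+list(range(384,388)):
    v0=178+(u-285)*.141; r=np.arange(int(v0)-4,int(v0)+6); w=np.clip(165-g[r,u],0,None); w[w<15]=0
    if w.sum()>20: pts.append((u,(w*r).sum()/w.sum()))
L=ray("top",pts,.012)*1000; vx,vy,x0,y0=cv2.fitLine(L.astype(np.float32),2,0,.01,.01).ravel()
n=np.array([vy,-vx]); n*=np.sign(n[0]); print("line dir ang x-axis",np.degrees(np.arctan2(n[1],n[0])),"pt",x0,y0)
pin=ray("top",off([309,203]),.030)[0]*1000; print("pin->line",n@(np.array([x0,y0])-pin))
o=np.array([623.9,-78.3]); a=np.radians(14.0); R=np.array([[np.cos(a),np.sin(a)],[-np.sin(a),np.cos(a)]]); print("pin in tmpl",R@(pin-o))
print("tool yaw now",np.degrees(np.arctan2(*Ro.from_rotvec(read_state()["orientation"]).as_matrix()[1::-1,0])))
E
```

```text
pin [[635.17025796 -71.99169487]]
line dir ang x-axis -9.713462 pt 650.1412 -74.937584
pin->line 15.253324050463723
pin in tmpl [12.46160027  3.39439934]
tool yaw now 25.770985724636503
```

Run:
```python
from h import *
plan(.5055,-.108,.14,14)
```

```text
xyz [ 1.633  -1.4296  0.4617] rot [-0.0007  0.      0.1027] rows 14.0
```

Emit:
{"fn": "servo_tool", "kwargs": {
  "jaw": [1,1,1,1,1,1,1,1],
  "xyz": [
    [0.8,-0.7,0.2],
    [0.8,-0.7,0.2],
    [0.8,-0.7,0.2],
    [0.8,-0.7,0.2],
    [0.8,-0.7,0.2],
    [0.8,-0.7,0.2],
    [0.8,-0.7,0.2],
    [0.8,-0.7,0.2]
  ],
  "rot": [
    [0,0,0],
    [0,0,0],
    [0,0,0],
    [0,0,0],
    [0,0,0],
    [0,0,0],
    [0,0,0],
    [0,0,0]
  ]
}}

```text
clock: 0.87
eef_pos: [0.398, -0.3588, 0.2042]
orientation: [-3.057, -0.706, 0.001]
force: [-1.1, 0.5, 1.1]
opening: 0.0883
grip_force: 0.0
```

Emit:
{"fn": "servo_tool", "kwargs": {
  "jaw": [1,1,1,1,1,1,1,1,1,1,1],
  "xyz": [
    [0.833,-0.73,0.262],
    [0.833,-0.73,0.262],
    [0.833,-0.73,0.262],
    [0.833,-0.73,0.262],
    [0.833,-0.73,0.262],
    [0.833,-0.73,0.262],
    [0.833,-0.73,0.262],
    [0.833,-0.73,0.262],
    [0.833,-0.73,0.262],
    [0.833,-0.73,0.262],
    [0.833,-0.73,0.262]
  ],
  "rot": [
    [0,0,0.103],
    [0,0,0.103],
    [0,0,0.103],
    [0,0,0.103],
    [0,0,0.103],
    [0,0,0.103],
    [0,0,0.103],
    [0,0,0.103],
    [0,0,0.103],
    [0,0,0.103],
    [0,0,0.103]
  ]
}}

```text
clock: 1.78
eef_pos: [0.5058, -0.11, 0.1407]
orientation: [3.118, 0.38, 0.001]
force: [0.4, -0.5, 0.1]
opening: 0.0881
grip_force: 0.0
```

Run:
```python
from h import *
s=read_state(); print(s["clock"],s["eef_pos"],s["force"],np.degrees(np.arctan2(*Ro.from_rotvec(s["orientation"]).as_matrix()[1::-1,0])))
plan(.5055,-.108,.032,14)
p=camera_params("wrist"); im=capture("wrist"); np.savez("w1.npz",im=im,**p)
cv2.imwrite("pics/w1.png",im[...,::-1])
```

```text
1.7833 [ 0.50577985 -0.10997667  0.14067078] [ 0.35703367 -0.45934104  0.12514186] 13.886852173176358
xyz [ 0.0006 -0.0083  0.4347] rot [ 0.0004 -0.0002 -0.001 ] rows 3.0
```

View pics/w1.png

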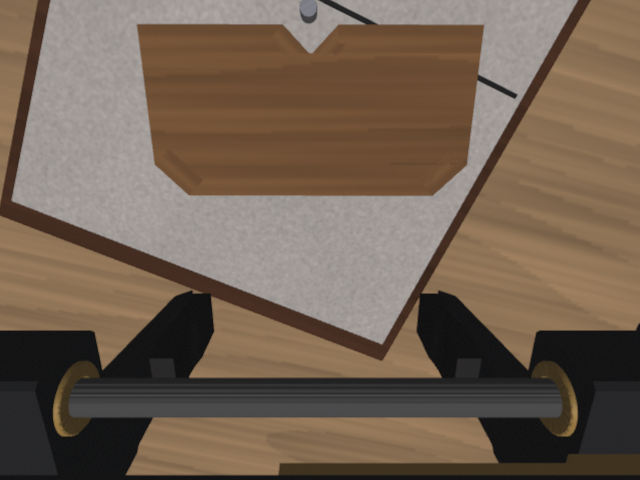

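The wrist view shows the template aligned with the jaws: plain edge (189..432,195), notch apex (310,53), pin top about (308,8). The fingers are clear of it.

Run:
```python
from h import *
d=np.load("w1.npz"); p={k:d[k] for k in("K","R","t")}
f=lambda uv,z: (ray("w",uv,z,p)*1000).round(1)
E=f([[189,195],[432,195]],.022); print("edge",E, "yaw x",np.degrees(np.arctan2(-(E[0]-E[1])[0],(E[0]-E[1])[1])), "len",np.linalg.norm(E[0]-E[1]))
print("notch mouth",f([[283,25],[338,25]],.022)," pin top",f([308,8],.030))
print("line", f([[350,12],[515,96]],.012))
```

```text
edge [[ 515.   -24.3]
 [ 553.2 -178.8]] yaw x 13.887809138051677 len 159.15241122898516
notch mouth [[626.5 -62.8]
 [634.  -93.4]]  pin top [[636.5 -75.3]]
line [[ 644.4  -98.6]
 [ 624.4 -212. ]]
```

Emit:
{"fn": "servo_tool", "kwargs": {
  "jaw": [1,1,1,1,1,1],
  "xyz": [
    [0,-0.008,0.15],
    [0,-0.008,0.3],
    [0,-0.008,0.38],
    [0,-0.008,0.432],
    [0,-0.008,0.432],
    [0,-0.008,0.432]
  ],
  "rot": [
    [0,0,0],
    [0,0,0],
    [0,0,0],
    [0,0,0],
    [0,0,0],
    [0,0,0]
  ]
}}

```text
clock: 2.33
eef_pos: [0.505, -0.1081, 0.0321]
orientation: [3.119, 0.378, -0.0]
force: [-0.2, -0.3, 0.6]
opening: 0.0881
grip_force: 0.0
```

Emit:
{"fn": "servo_tool", "kwargs": {
  "jaw": [1,1,1,1,1,1,1,1,1,1,1,1,1,1,1,1],
  "xyz": [
    [0.02,0,0],
    [0.04,0,0],
    [0.05,0,0],
    [0.06,0,0],
    [0.067,0,0],
    [0.074,0,0],
    [0.081,0,0],
    [0.088,0,0],
    [0.095,0,0],
    [0.1,0,0],
    [0.105,0,0],
    [0.11,0,0],
    [0.115,0,0],
    [0.12,0,0],
    [0.12,0,0],
    [0.12,0,0]
  ],
  "rot": [
    [0,0,0],
    [0,0,0],
    [0,0,0],
    [0,0,0],
    [0,0,0],
    [0,0,0],
    [0,0,0],
    [0,0,0],
    [0,0,0],
    [0,0,0],
    [0,0,0],
    [0,0,0],
    [0,0,0],
    [0,0,0],
    [0,0,0],
    [0,0,0]
  ]
}}

```text
clock: 3.67
eef_pos: [0.535, -0.0992, 0.0323]
orientation: [3.118, 0.382, 0.002]
force: [-0.3, -0.7, -0.3]
opening: 0.0885
grip_force: 0.0
```

Run:
```python
from h import *
s=read_state(); print(s["clock"],s["eef_pos"],s["force"],s["wrist_torque"],np.degrees(np.arctan2(*Ro.from_rotvec(s["orientation"]).as_matrix()[1::-1,0])))
p=camera_params("wrist"); im=capture("wrist"); np.savez("w2.npz",im=im,**p)
cv2.imwrite("pics/w2.png",im[...,::-1])
```

```text
3.6667 [ 0.53495683 -0.09918295  0.03225812] [-0.26344575 -0.71830333 -0.29659959] [ 0.02453857  0.06104749 -0.00506703] 13.966511704471827
```

View pics/w2.png

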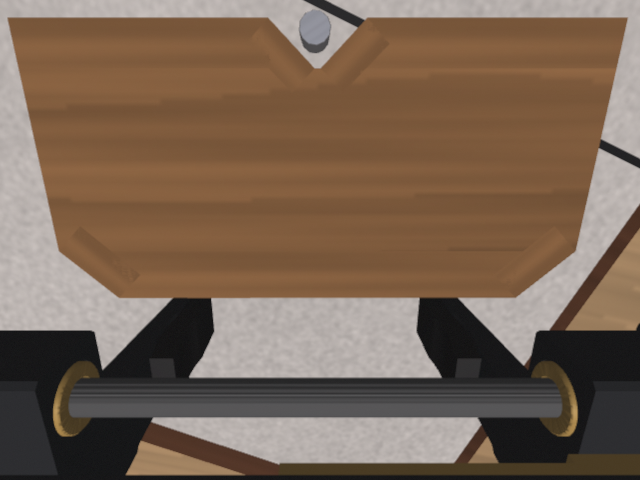

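Contact is made: the fingers are on the plain edge (row 297), and the pin at (315,30), foot about (315,48), is inside the notch mouth but not yet seated on the apex at (318,69).

Run:
```python
from h import *
d=np.load("w2.npz"); p={k:d[k] for k in("K","R","t")}
f=lambda uv,z: ray("w",uv,z,p)*1000
E=f([[119,297],[515,297]],.022); m=E.mean(0); a=np.arctan2(-(E[0]-E[1])[0],(E[0]-E[1])[1]); R=np.array([[np.cos(a),np.sin(a)],[-np.sin(a),np.cos(a)]])
o=m+91*np.array([np.cos(a),np.sin(a)]); print(np.degrees(a),m,o)
for n,uv,z in(("mouth",[[268,18],[369,18]],.022),("apex",[318,69],.022),("pintop",[314.5,27],.030),("edgeTCP",None,0)):
    X=f(uv,z) if uv else read_state()["eef_pos"][None,:2]*1000; print(n,X.round(1).tolist(),((X-o)@R.T).round(1).tolist())
```

```text
13.978855444571716 [545.4467562  -98.87069046] [633.7517857  -76.88838474]
mouth [[637.7, -59.6], [645.5, -91.0]] [[8.0, 15.9], [8.0, -16.5]]
apex [[627.0, -78.8]] [[-7.0, -0.2]]
pintop [[637.3, -75.0]] [[3.9, 1.0]]
edgeTCP [[534.9, -99.2]] [[-101.3, 2.2]]
```

Emit:
{"fn": "servo_tool", "kwargs": {
  "jaw": [1,1,1,1,1,1,1,1],
  "xyz": [
    [0.004,0,0],
    [0.008,0,0],
    [0.011,0,0],
    [0.013,0,0],
    [0.015,0,0],
    [0.017,0,0],
    [0.018,0,0],
    [0.018,0,0]
  ],
  "rot": [
    [0,0,0],
    [0,0,0],
    [0,0,0],
    [0,0,0],
    [0,0,0],
    [0,0,0],
    [0,0,0],
    [0,0,0]
  ]
}}

```text
clock: 4.38
eef_pos: [0.5386, -0.0981, 0.0322]
orientation: [-3.118, -0.382, 0.0]
force: [-4.4, -1.5, 3.6]
opening: 0.088
grip_force: 1.8
```

Emit:
{"fn": "servo_tool", "kwargs": {
  "jaw": [1,1,1,1],
  "xyz": [
    [0.001,0,0],
    [0.002,0,0],
    [0.003,0,0],
    [0.003,0,0]
  ],
  "rot": [
    [0,0,0],
    [0,0,0],
    [0,0,0],
    [0,0,0]
  ]
}}

```text
clock: 4.72
eef_pos: [0.5389, -0.0981, 0.0322]
orientation: [-3.118, -0.382, 0.002]
force: [-5.4, -2.0, 4.7]
opening: 0.088
grip_force: 2.8
```

Seated: the force is rising to 5–6 N with the pin at the expected place. Next, the arc about the pin.

Run:
```python
from h import *
c=np.array([100.2,1.2])
xs=[];rs=[]
for f in list(np.radians(np.linspace(22/18,22,18))):
    R=np.array([[np.cos(f),-np.sin(f)],[np.sin(f),np.cos(f)]]); d=(c-R@c)/250
    xs.append([round(d[0],4),round(d[1],4),0]); rs.append([0,0,round(f/2,4)])
print(xs);print(rs)
```

```text
[[np.float64(0.0002), np.float64(-0.0085), 0], [np.float64(0.0006), np.float64(-0.0171), 0], [np.float64(0.0011), np.float64(-0.0256), 0], [np.float64(0.0019), np.float64(-0.0341), 0], [np.float64(0.0028), np.float64(-0.0426), 0], [np.float64(0.0039), np.float64(-0.0511), 0], [np.float64(0.0052), np.float64(-0.0596), 0], [np.float64(0.0066), np.float64(-0.068), 0], [np.float64(0.0083), np.float64(-0.0764), 0], [np.float64(0.0101), np.float64(-0.0847), 0], [np.float64(0.0121), np.float64(-0.0931), 0], [np.float64(0.0143), np.float64(-0.1013), 0], [np.float64(0.0166), np.float64(-0.1095), 0], [np.float64(0.0192), np.float64(-0.1177), 0], [np.float64(0.0219), np.float64(-0.1258), 0], [np.float64(0.0247), np.float64(-0.1339), 0], [np.float64(0.0278), np.float64(-0.1419), 0], [np.float64(0.031), np.float64(-0.1498), 0]]
[[0, 0, np.float64(0.0107)], [0, 0, np.float64(0.0213)], [0, 0, np.float64(0.032)], [0, 0, np.float64(0.0427)], [0, 0, np.float64(0.0533)], [0, 0, np.float64(0.064)], [0, 0, np.float64(0.0747)], [0, 0, np.float64(0.0853)], [0, 0, np.float64(0.096)], [0, 0, np.float64(0.1067)], [0, 0, np.float64(0.1173)], [0, 0, np.float64(0.128)], [0, 0, np.float64(0.1387)], [0, 0, np.float64(0.1493)], [0, 0, np.float64(0.16)], [0, 0, np.float64(0.1707)], [0, 0, np.float64(0.1813)], [0, 0, np.float64(0.192)]]
```

Emit:
{"fn": "servo_tool", "kwargs": {
  "jaw": [1,1,1,1,1,1,1,1,1,1,1,1,1,1,1,1,1,1,1],
  "xyz": [
    [0.0002,-0.0085,0],
    [0.0006,-0.017,0],
    [0.001,-0.0256,0],
    [0.002,-0.034,0],
    [0.003,-0.0426,0],
    [0.004,-0.051,0],
    [0.005,-0.0596,0],
    [0.0066,-0.068,0],
    [0.0083,-0.0764,0],
    [0.01,-0.0847,0],
    [0.012,-0.093,0],
    [0.0143,-0.1013,0],
    [0.0166,-0.1095,0],
    [0.019,-0.1177,0],
    [0.022,-0.1258,0],
    [0.0247,-0.134,0],
    [0.0278,-0.142,0],
    [0.031,-0.15,0],
    [0.031,-0.15,0]
  ],
  "rot": [
    [0,0,0.0107],
    [0,0,0.0213],
    [0,0,0.032],
    [0,0,0.0427],
    [0,0,0.0533],
    [0,0,0.064],
    [0,0,0.0747],
    [0,0,0.0853],
    [0,0,0.096],
    [0,0,0.1067],
    [0,0,0.1173],
    [0,0,0.128],
    [0,0,0.1387],
    [0,0,0.1493],
    [0,0,0.16],
    [0,0,0.1707],
    [0,0,0.1813],
    [0,0,0.192],
    [0,0,0.192]
  ]
}}

```text
clock: 6.3
eef_pos: [0.5363, -0.0593, 0.0317]
orientation: [-3.134, 0.221, 0.005]
force: [-7.2, -0.7, 4.0]
opening: 0.088
grip_force: 3.2
```

```bash
cat > look.py <<'E'
from h import *
import sys
s=read_state(); print(s["clock"],s["eef_pos"],s["force"],"yaw",np.degrees(np.arctan2(*Ro.from_rotvec(s["orientation"]).as_matrix()[1::-1,0])))
n=sys.argv[1]; p=camera_params("wrist"); im=capture("wrist"); np.savez(n+".npz",im=im,**p)
cv2.imwrite(f"pics/{n}.png",im[...,::-1])
E
python3 look.py w3
```

```text
6.3 [ 0.53627351 -0.05927407  0.03168844] [-7.24795635 -0.71630834  3.96158393] yaw -8.070803390064317
```

View pics/w3.png

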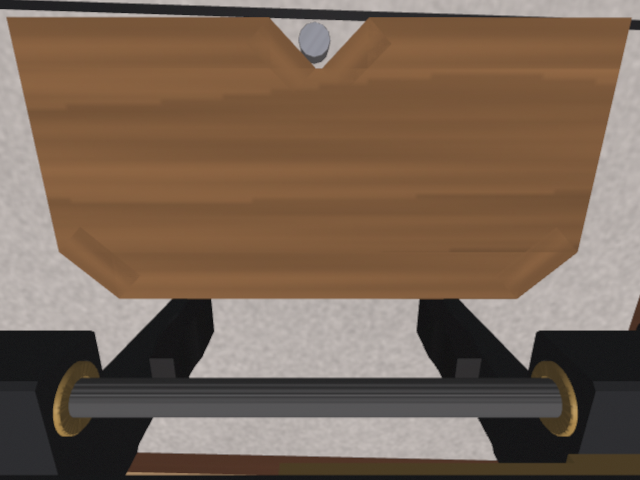

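The notch is seated on the pin (about (314,42)). The line runs from (0,5) to (640,25), so a small clockwise turn remains. Next I'll measure both edges' angles.

```bash
cat > ang.py <<'E'
from h import *
import sys
d=np.load(sys.argv[1]+".npz"); p={k:d[k] for k in("K","R","t")}; im=d["im"].astype(float)
def fit(pts,z):
    L=(ray("w",pts,z,p)*1000).astype(np.float32)
    vx,vy,x0,y0=cv2.fitLine(L,cv2.DIST_HUBER,0,.01,.01).ravel(); n=np.array([vy,-vx]); n*=np.sign(n[0]); return np.degrees(np.arctan2(n[1],n[0])),n,np.array([x0,y0])
g=im.mean(2); sat=im.max(2)-im.min(2)
line=[];ed=[];pl=[]
for u in range(4,636,3):
    r=np.arange(0,60); w=np.where((g[r,u]<90)&(sat[r,u]<25),1,0)*(100-g[r,u]); 
    if w.sum()>50 and w[0]==0 and not 255<u<385: line.append((u,(w*r).sum()/w.sum()))
    if 20<u<260 or 380<u<620:
        i=np.argmax(sat[:60,u]>25)
        if i>0: ed.append((u,i-.5))
    if 220<u<410:
        i=np.argmax(sat[250:340,u]<20)
        if i>0: pl.append((u,250+i-.5))
a,n,q=fit(line,.012); b,m,e=fit(ed,.022); c,k,pq=fit(pl,.022)
print("line",a,len(line),"notched edge",b,len(ed),"plain edge",c,len(pl)); print("line centre - edge at middle",n@(q-e), "edge-to-edge",m@(e-pq))
E
python3 ang.py w3
```

```text
line -9.23097 115 notched edge -8.06195 160 plain edge -8.054273 63
line centre - edge at middle 3.8701267 edge-to-edge 99.54108
```

```bash
python3 - <<'E'
import re
s=open("ang.py").read()
s=s.replace("line.append((u,(w*r).sum()/w.sum()))","i=np.argmax(g[:60,u]<95); line.append((u,i-(95-g[i,u])/(g[i-1,u]-g[i,u])))")
s=s.replace("line centre","line far side").replace("w[0]==0","g[0,u]>130")
open("ang.py","w").write(s)
E
python3 ang.py w3
python3 - <<'E'
from h import *
im=capture("top"); g=im.max(2).astype(float); pts=[]
for u in list(range(300,334))+list(range(380,392)):
    v0=178+(u-285)*.141; r=np.arange(int(v0)-4,int(v0)+6); w=np.clip(165-g[r,u],0,None); w[w<15]=0
    if w.sum()>20: pts.append((u,(w*r).sum()/w.sum()))
b=((cv2.cvtColor(im,cv2.COLOR_RGB2HSV)[...,1]<40)&(im.max(2)>140)).astype(np.uint8); k=np.zeros_like(b); k[140:278,262:405]=b[140:278,262:405]
c=max(cv2.findContours(k,0,1)[0],key=cv2.contourArea)[:,0]; P=ray("top",c,.012)*1000
# left & right/far paper borders
a=np.radians(-9.7); Q=P@np.array([[np.cos(a),-np.sin(a)],[np.sin(a),np.cos(a)]])
for nm,i,hi in(("far",0,1),("left",1,1),("right",1,0)):
    ext=Q[:,i].max() if hi else Q[:,i].min(); m=abs(Q[:,i]-ext)<3; x=cv2.fitLine(P[m].astype(np.float32),2,0,.01,.01).ravel(); print(nm,m.sum(),np.degrees(np.arctan2(x[1],x[0])))
E
```

```text
line -9.716139 108 notched edge -8.06195 160 plain edge -8.054273 63
line far side - edge at middle 4.9876356 edge-to-edge 99.54108
far 81 80.14114
left 5 -11.933335
right 104 -9.814153
```

Emit:
{"fn": "servo_tool", "kwargs": {
  "jaw": [1,1,1,1],
  "xyz": [
    [0.0001,-0.006,0],
    [0.0003,-0.0115,0],
    [0.0003,-0.0115,0],
    [0.0003,-0.0115,0]
  ],
  "rot": [
    [0,0,0.007],
    [0,0,0.0144],
    [0,0,0.0144],
    [0,0,0.0144]
  ]
}}

```text
clock: 6.73
eef_pos: [0.5368, -0.0564, 0.0316]
orientation: [-3.13, 0.265, 0.005]
force: [-6.5, -0.1, 4.7]
opening: 0.0885
grip_force: 3.1
```

```bash
python3 look.py w4; python3 ang.py w4
```

```text
6.7333 [ 0.53678002 -0.05642274  0.03163472] [-6.49796403 -0.10550057  4.73924559] yaw -9.693124016766504
line -9.713079 168 notched edge -9.6855955 160 plain edge -9.338559 63
line far side - edge at middle 4.2473555 edge-to-edge 99.774925
```

View pics/w4.png

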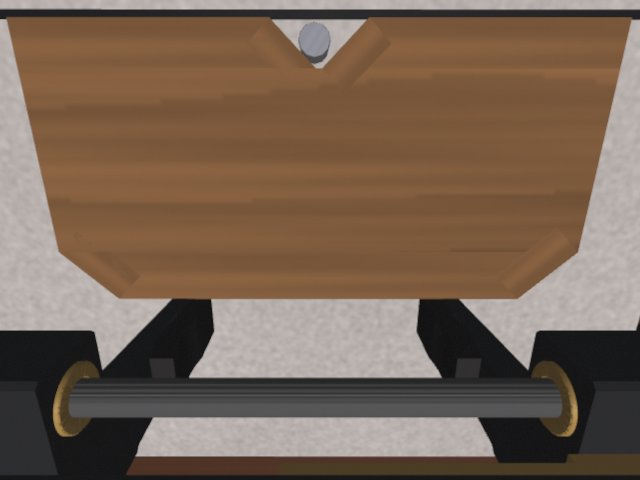

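The template lies along the line: edge at −9.69° against the line's −9.71°, with the notch on the pin at (314,42). Next: back off, rise, and go look at the weight.

Emit:
{"fn": "servo_tool", "kwargs": {
  "jaw": [1,1,1,1,1,1,1,1,1,1,1],
  "xyz": [
    [-0.01,0,0],
    [-0.03,0,0],
    [-0.06,0,0],
    [-0.1,0,0],
    [-0.1,0,-0.05],
    [-0.1,0,-0.2],
    [-0.1,0,-0.35],
    [-0.1,0,-0.5],
    [-0.1,0,-0.5],
    [-0.1,0,-0.5],
    [-0.1,0,-0.5]
  ],
  "rot": [
    [0,0,0],
    [0,0,0],
    [0,0,0],
    [0,0,0],
    [0,0,0],
    [0,0,0],
    [0,0,0],
    [0,0,0],
    [0,0,0],
    [0,0,0],
    [0,0,0]
  ]
}}

```text
clock: 7.7
eef_pos: [0.5131, -0.0525, 0.1571]
orientation: [-3.13, 0.265, -0.001]
force: [-0.6, -0.7, -1.1]
opening: 0.088
grip_force: 0.0
```

```bash
python3 look.py w5
python3 - <<'E'
from h import *
plan(.385,.338,.15,16.2)
E
```

```text
7.7 [ 0.51306009 -0.05248577  0.15707756] [-0.62869644 -0.67508086 -1.1082801 ] yaw -9.68103286940358
xyz [-0.7646 -1.4536  0.0254] rot [-2.000e-04  1.000e-03 -2.259e-01] rows 10.0
```

Two calls are needed.

Emit:
{"fn": "servo_tool", "kwargs": {
  "jaw": [1,1,1,1,1,1],
  "xyz": [
    [-0.38,-0.73,0],
    [-0.38,-0.73,0],
    [-0.38,-0.73,0],
    [-0.38,-0.73,0],
    [-0.38,-0.73,0],
    [-0.38,-0.73,0]
  ],
  "rot": [
    [0,0,0],
    [0,0,0],
    [0,0,0],
    [0,0,0],
    [0,0,0],
    [0,0,0]
  ]
}}

```text
clock: 8.25
eef_pos: [0.4467, 0.1479, 0.1547]
orientation: [-3.13, 0.257, 0.009]
force: [1.1, -0.6, 0.2]
opening: 0.0884
grip_force: 0.0
```

Emit:
{"fn": "servo_tool", "kwargs": {
  "jaw": [1,1,1,1,1,1,1,1,1],
  "xyz": [
    [-0.385,-0.724,0.025],
    [-0.385,-0.724,0.025],
    [-0.385,-0.724,0.025],
    [-0.385,-0.724,0.025],
    [-0.385,-0.724,0.025],
    [-0.385,-0.724,0.025],
    [-0.385,-0.724,0.025],
    [-0.385,-0.724,0.025],
    [-0.385,-0.724,0.025]
  ],
  "rot": [
    [0,0,-0.226],
    [0,0,-0.226],
    [0,0,-0.226],
    [0,0,-0.226],
    [0,0,-0.226],
    [0,0,-0.226],
    [0,0,-0.226],
    [0,0,-0.226],
    [0,0,-0.226]
  ]
}}

```text
clock: 9.0
eef_pos: [0.3863, 0.336, 0.1498]
orientation: [3.109, 0.441, -0.003]
force: [0.9, -0.0, -0.3]
opening: 0.0878
grip_force: 0.0
```

```bash
python3 look.py w6
python3 - <<'E'
from h import *
d=np.load("w6.npz"); p={k:d[k] for k in("K","R","t")}; im=d["im"]; i=im.astype(int)
m=((i.max(2)-i.min(2)<30)&(i.max(2)<110)).astype(np.uint8); m[270:]=0
n,lab,st,ce=cv2.connectedComponentsWithStats(m); 
for k in range(1,n):
    if st[k,4]>400:
        print(st[k],ce[k])
        c=max(cv2.findContours((lab==k).astype(np.uint8),0,1)[0],key=cv2.contourArea)[:,0]
        for z in(0,.018): r=cv2.minAreaRect((ray("w",c,z,p)*1000).astype(np.float32)); print(z,r)
E
```

```text
9.0 [0.38627749 0.3360402  0.1497992 ] [ 0.8645927  -0.01776305 -0.26043945] yaw 16.135251250068155
[ 292   65   38  193 6744] [310.61803084 158.46530249]
0 ((426.28594970703125, 349.32952880859375), (136.61367797851562, 25.313899993896484), 16.08959197998047)
0.018 ((428.7170715332031, 349.84246826171875), (127.76146697998047, 23.673629760742188), 16.08961296081543)
```

View pics/w6.png

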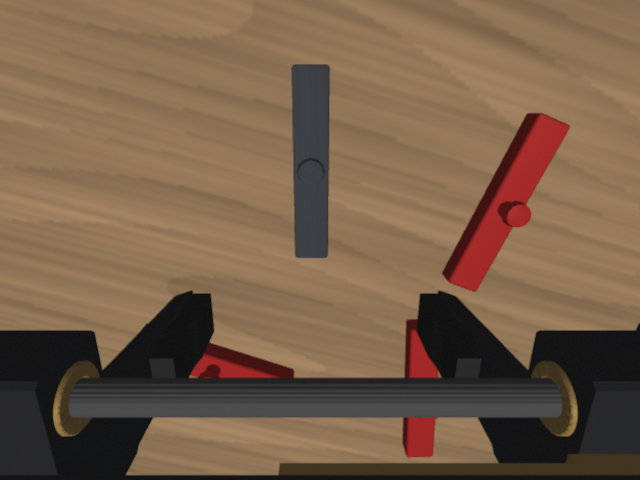

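The wrist view shows the dark weight, centre (311,160), knob (311,171), aligned with the jaws. The nearest red bar is about 90 mm aside, so I'll half-close the jaws for clearance.

Run:
```python
from h import *
plan(.4287,.3498,.022,16.1)
```

```text
xyz [ 0.1779 -0.0065  0.5123] rot [ 0.0005  0.0007 -0.    ] rows 4.0
```

Emit:
{"fn": "servo_tool", "kwargs": {
  "jaw": [0.15,0.15,0.15,0.15,0.15,0.15,0.15,0.15,0.15,0.15,0.15],
  "xyz": [
    [0.09,-0.003,0],
    [0.178,-0.0065,0],
    [0.178,-0.0065,0.1],
    [0.178,-0.0065,0.2],
    [0.178,-0.0065,0.3],
    [0.178,-0.0065,0.38],
    [0.178,-0.0065,0.44],
    [0.178,-0.0065,0.48],
    [0.178,-0.0065,0.51],
    [0.178,-0.0065,0.51],
    [0.178,-0.0065,0.51]
  ],
  "rot": [
    [0,0,0],
    [0,0,0],
    [0,0,0],
    [0,0,0],
    [0,0,0],
    [0,0,0],
    [0,0,0],
    [0,0,0],
    [0,0,0],
    [0,0,0],
    [0,0,0]
  ]
}}

```text
clock: 9.97
eef_pos: [0.4291, 0.3515, 0.0237]
orientation: [-3.11, -0.442, -0.0]
force: [0.7, 0.0, 0.3]
opening: 0.0505
grip_force: 0.0
```

Emit:
{"fn": "servo_tool", "kwargs": {
  "jaw": [-1,-1,-1,-1,-1,-1,-1,-1],
  "xyz": [
    [0,0,0],
    [0,0,0],
    [0,0,0],
    [0,0,0],
    [0,0,0],
    [0,0,0],
    [0,0,0],
    [0,0,0]
  ],
  "rot": [
    [0,0,0],
    [0,0,0],
    [0,0,0],
    [0,0,0],
    [0,0,0],
    [0,0,0],
    [0,0,0],
    [0,0,0]
  ]
}}

```text
clock: 10.63
eef_pos: [0.4291, 0.3519, 0.0242]
orientation: [-3.11, -0.443, -0.001]
force: [-0.0, -3.0, 5.6]
opening: 0.0235
grip_force: 30.0
```

```bash
python3 look.py w7
python3 - <<'E'
from h import *
plan(.5965,-.0679,.13,80.3); plan(.48,.15,.13,16.1)
plan(.5965,-.0679,.13,80.3,frm=(.48,.15,.13,16.1))
E
```

```text
10.6333 [0.42906306 0.35193163 0.02420604] [-0.02231867 -3.03853622  5.55965489] yaw 16.226141037049064
xyz [ 0.1741  1.7997 -0.4229] rot [ 3.000e-04 -4.000e-04 -5.591e-01] rows 12.0
xyz [-0.0298  0.8326 -0.4231] rot [ 0.     -0.0004  0.0011] rows 6.0
xyz [0.206  0.9666 0.    ] rot [ 0.      0.     -0.5603] rows 9.0
```

Emit:
{"fn": "servo_tool", "kwargs": {
  "jaw": [-1,-1,-1,-1,-1,-1,-1,-1,-1,-1,-1,-1,-1,-1,-1],
  "xyz": [
    [0,0,-0.03],
    [0,0,-0.1],
    [0,0,-0.2],
    [0,0,-0.3],
    [0,0,-0.4],
    [0,0,-0.42],
    [0,0.05,-0.42],
    [-0.01,0.15,-0.42],
    [-0.01,0.25,-0.42],
    [-0.02,0.37,-0.42],
    [-0.02,0.49,-0.42],
    [-0.03,0.61,-0.42],
    [-0.03,0.73,-0.42],
    [-0.03,0.83,-0.42],
    [-0.03,0.83,-0.42]
  ],
  "rot": [
    [0,0,0],
    [0,0,0],
    [0,0,0],
    [0,0,0],
    [0,0,0],
    [0,0,0],
    [0,0,0],
    [0,0,0],
    [0,0,0],
    [0,0,0],
    [0,0,0],
    [0,0,0],
    [0,0,0],
    [0,0,0],
    [0,0,0]
  ]
}}

```text
clock: 11.93
eef_pos: [0.4783, 0.1459, 0.1259]
orientation: [3.108, 0.438, -0.006]
force: [0.6, 0.4, -3.4]
opening: 0.0236
grip_force: 30.0
```

Emit:
{"fn": "servo_tool", "kwargs": {
  "jaw": [-1,-1,-1,-1,-1,-1,-1,-1,-1,-1,-1,-1,-1,-1,-1,-1],
  "xyz": [
    [0.01,0.05,0],
    [0.03,0.13,0],
    [0.05,0.22,0],
    [0.07,0.31,0],
    [0.08,0.4,0],
    [0.1,0.49,0],
    [0.12,0.58,0],
    [0.14,0.67,0],
    [0.16,0.76,0],
    [0.18,0.85,0],
    [0.2,0.92,0],
    [0.206,0.96,0],
    [0.206,0.966,0],
    [0.206,0.966,0],
    [0.206,0.966,0],
    [0.206,0.966,0]
  ],
  "rot": [
    [0,0,-0.03],
    [0,0,-0.08],
    [0,0,-0.13],
    [0,0,-0.18],
    [0,0,-0.23],
    [0,0,-0.28],
    [0,0,-0.33],
    [0,0,-0.38],
    [0,0,-0.43],
    [0,0,-0.48],
    [0,0,-0.52],
    [0,0,-0.55],
    [0,0,-0.56],
    [0,0,-0.56],
    [0,0,-0.56],
    [0,0,-0.56]
  ]
}}

```text
clock: 13.27
eef_pos: [0.5951, -0.0661, 0.1275]
orientation: [-2.399, -2.026, 0.002]
force: [-0.3, 0.9, -4.0]
opening: 0.0233
grip_force: 30.0
```

```bash
python3 look.py w8
python3 - <<'E'
from h import *
plan(.5965,-.0679,.055,80.3)
im=capture("top"); cv2.imwrite("pics/top8.png",cv2.resize(im[110:290,240:440],None,fx=3,fy=3)[...,::-1])
E
```

```text
13.2667 [ 0.59514283 -0.06605951  0.12747254] [-0.29475926  0.92088201 -3.97329103] yaw 80.36542366159803
xyz [-0.0065  0.006   0.2914] rot [-0.0007 -0.0001  0.0007] rows 2.0
```

View pics/w8.png

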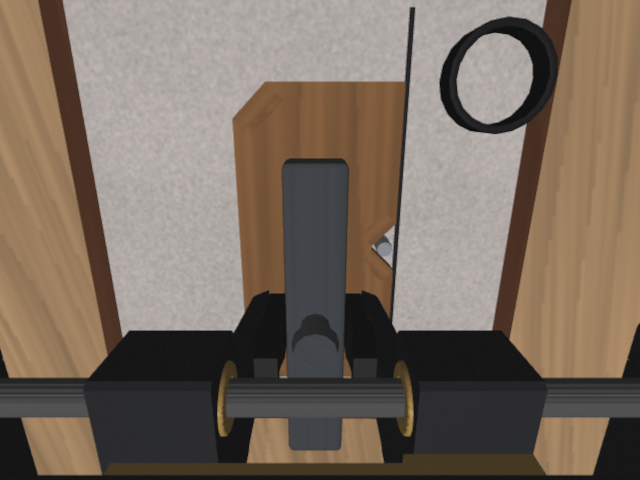

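The weight is held square over the template, parallel to the line; the pin (383,247) is still in the notch. I'll lower it in stages.

Emit:
{"fn": "servo_tool", "kwargs": {
  "jaw": [-1,-1,-1,-1,-1,-1,-1,-1,-1],
  "xyz": [
    [-0.0065,0.006,0.05],
    [-0.0065,0.006,0.12],
    [-0.0065,0.006,0.18],
    [-0.0065,0.006,0.23],
    [-0.0065,0.006,0.27],
    [-0.0065,0.006,0.29],
    [-0.0065,0.006,0.3],
    [-0.0065,0.006,0.305],
    [-0.0065,0.006,0.305]
  ],
  "rot": [
    [0,0,0],
    [0,0,0],
    [0,0,0],
    [0,0,0],
    [0,0,0],
    [0,0,0],
    [0,0,0],
    [0,0,0],
    [0,0,0]
  ]
}}

```text
clock: 14.12
eef_pos: [0.5979, -0.0689, 0.0525]
orientation: [2.399, 2.027, 0.001]
force: [0.6, -0.1, -4.2]
opening: 0.0237
grip_force: 30.0
```

Emit:
{"fn": "servo_tool", "kwargs": {
  "jaw": [-1,-1,-1,-1,-1,-1],
  "xyz": [
    [0,0,0.004],
    [0,0,0.008],
    [0,0,0.011],
    [0,0,0.014],
    [0,0,0.014],
    [0,0,0.014]
  ],
  "rot": [
    [0,0,0],
    [0,0,0],
    [0,0,0],
    [0,0,0],
    [0,0,0],
    [0,0,0]
  ]
}}

```text
clock: 14.62
eef_pos: [0.5974, -0.0689, 0.0488]
orientation: [2.4, 2.027, -0.0]
force: [-0.2, -0.1, -3.2]
opening: 0.0238
grip_force: 30.0
```

Emit:
{"fn": "servo_tool", "kwargs": {
  "jaw": [-1,-1,-1,-1,-1],
  "xyz": [
    [0,0,0.003],
    [0,0,0.005],
    [0,0,0.007],
    [0,0,0.008],
    [0,0,0.008]
  ],
  "rot": [
    [0,0,0],
    [0,0,0],
    [0,0,0],
    [0,0,0],
    [0,0,0]
  ]
}}

```text
clock: 15.03
eef_pos: [0.5973, -0.0689, 0.0466]
orientation: [-2.4, -2.027, 0.0]
force: [-0.1, -0.9, -4.1]
opening: 0.0238
grip_force: 30.0
```

Emit:
{"fn": "servo_tool", "kwargs": {
  "jaw": [-1,-1,-1],
  "xyz": [
    [0,0,0.001],
    [0,0,0.002],
    [0,0,0.002]
  ],
  "rot": [
    [0,0,0],
    [0,0,0],
    [0,0,0]
  ]
}}

```text
clock: 15.28
eef_pos: [0.5975, -0.0689, 0.0463]
orientation: [2.4, 2.028, 0.0]
force: [-0.1, -0.2, -2.6]
opening: 0.0237
grip_force: 30.0
```

Emit:
{"fn": "servo_tool", "kwargs": {
  "jaw": [-1,-1,-1,-1],
  "xyz": [
    [0,0,0.001],
    [0,0,0.002],
    [0,0,0.003],
    [0,0,0.003]
  ],
  "rot": [
    [0,0,0],
    [0,0,0],
    [0,0,0],
    [0,0,0]
  ]
}}

```text
clock: 15.62
eef_pos: [0.5975, -0.0689, 0.0463]
orientation: [2.4, 2.027, 0.0]
force: [-3.3, 0.4, 5.4]
opening: 0.0235
grip_force: 30.0
```

Touchdown (force flipped to +5 N). I'll release with a small opening because the pin is close to the finger's back, then rise.

Emit:
{"fn": "servo_tool", "kwargs": {
  "jaw": [-0.4,-0.34,-0.32,-0.32,-0.32,-0.32],
  "xyz": [
    [0,0,0],
    [0,0,0],
    [0,0,0],
    [0,0,0],
    [0,0,0],
    [0,0,0]
  ],
  "rot": [
    [0,0,0],
    [0,0,0],
    [0,0,0],
    [0,0,0],
    [0,0,0],
    [0,0,0]
  ]
}}

```text
clock: 16.12
eef_pos: [0.5975, -0.0689, 0.0454]
orientation: [2.4, 2.027, 0.0]
force: [-0.1, 0.3, 0.4]
opening: 0.0302
grip_force: 0.0
```

Emit:
{"fn": "servo_tool", "kwargs": {
  "jaw": [-0.32,-0.32,-0.32,-0.32,-0.32,-0.32,-0.32,-0.32,-0.32,-0.32],
  "xyz": [
    [0,0,-0.01],
    [0,0,-0.04],
    [0,0,-0.08],
    [0,0,-0.14],
    [0,0,-0.24],
    [0,0,-0.36],
    [0,0,-0.48],
    [0,0,-0.6],
    [0,0,-0.6],
    [0,0,-0.6]
  ],
  "rot": [
    [0,0,0],
    [0,0,0],
    [0,0,0],
    [0,0,0],
    [0,0,0],
    [0,0,0],
    [0,0,0],
    [0,0,0],
    [0,0,0],
    [0,0,0]
  ]
}}

```text
clock: 16.95
eef_pos: [0.5995, -0.0692, 0.1996]
orientation: [2.396, 2.024, 0.007]
force: [0.0, -0.0, -0.7]
opening: 0.0301
grip_force: 0.0
```

Emit:
{"fn": "servo_tool", "kwargs": {
  "jaw": [0,0,0,0,0,0],
  "xyz": [
    [-0.15,0,0],
    [-0.3,0,0],
    [-0.45,0,0],
    [-0.6,0,0],
    [-0.6,0,0],
    [-0.6,0,0]
  ],
  "rot": [
    [0,0,0],
    [0,0,0],
    [0,0,0],
    [0,0,0],
    [0,0,0],
    [0,0,0]
  ]
}}

```text
clock: 17.45
eef_pos: [0.571, -0.2182, 0.1939]
orientation: [-2.402, -2.021, 0.002]
force: [0.2, -0.2, -0.6]
opening: 0.0436
grip_force: 0.0
```

```bash
python3 look.py w9
python3 - <<'E'
from h import *
d=np.load("w9.npz"); p={k:d[k] for k in("K","R","t")}; im=d["im"]; i=im.astype(int)
m=((i.max(2)-i.min(2)<30)&(i.max(2)<110)).astype(np.uint8)
n,lab,st,ce=cv2.connectedComponentsWithStats(m)
for k in range(1,n):
    if st[k,4]>600:
        c=max(cv2.findContours((lab==k).astype(np.uint8),0,1)[0],key=cv2.contourArea)[:,0]
        print(st[k],cv2.minAreaRect((ray("w",c,.040,p)*1000).astype(np.float32)))
E
```

```text
17.45 [ 0.57096225 -0.21816427  0.19390616] [ 0.19842307 -0.18172976 -0.62646992] yaw 80.17247059743347
[ 298    0   37  106 3741] ((591.3480224609375, -102.8189697265625), (63.97294235229492, 23.72770118713379), 80.37956237792969)
[378   0  13 197 676] ((631.7098388671875, -142.44113159179688), (128.14393615722656, 2.780379295349121), 80.31318664550781)
[    0   272   640   208 74503] ((547.8394165039062, -366.62933349609375), (218.40707397460938, 623.6342163085938), 80.37711334228516)
```

View pics/w9.png

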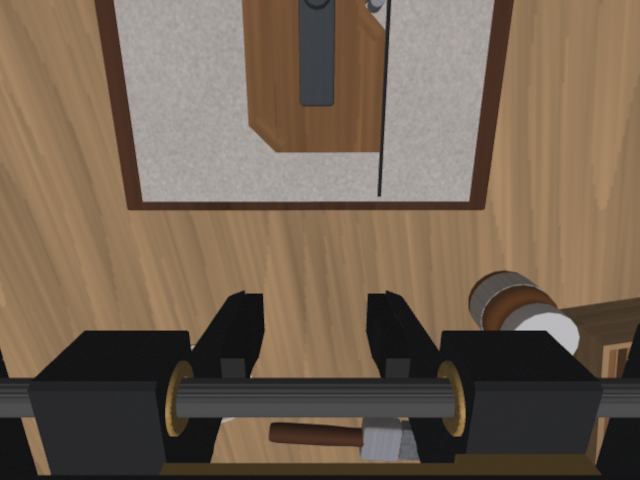

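The view shows the weight lying along the template and the notched edge along the line. I'm out of picture views, so I'll do one numeric check with the camera moved back a little.

Emit:
{"fn": "servo_tool", "kwargs": {
  "jaw": [0,0,0,0,0,0],
  "xyz": [
    [0.1,0,0],
    [0.2,0,-0.02],
    [0.2,0,-0.05],
    [0.2,0,-0.1],
    [0.2,0,-0.1],
    [0.2,0,-0.1]
  ],
  "rot": [
    [0,0,0],
    [0,0,0],
    [0,0,0],
    [0,0,0],
    [0,0,0],
    [0,0,0]
  ]
}}

```text
clock: 18.0
eef_pos: [0.5816, -0.1676, 0.222]
orientation: [2.397, 2.027, 0.002]
force: [-0.7, -1.3, 0.9]
opening: 0.0437
grip_force: 0.0
```

```bash
python3 look.py w10
python3 - <<'E'
from h import *
d=np.load("w10.npz"); p={k:d[k] for k in("K","R","t")}; i=d["im"].astype(int); sat=i.max(2)-i.min(2); mx=i.max(2)
m=((sat<30)&(mx<110)).astype(np.uint8); m[285:]=0
n,lab,st,ce=cv2.connectedComponentsWithStats(m)
for k in range(1,n):
    if st[k,4]>400:
        c=max(cv2.findContours((lab==k).astype(np.uint8),0,1)[0],key=cv2.contourArea)[:,0]
        for z in (.04,.012): print(st[k],z,cv2.minAreaRect((ray("w",c,z,p)*1000).astype(np.float32)))
# template mask: saturated, inside paper
t=((sat>25)).astype(np.uint8); n,lab,st,ce=cv2.connectedComponentsWithStats(t)
k=[k for k in range(1,n) if 3000<st[k,4]<60000 and st[k,1]<285]
for q in k:
    c=np.vstack([x[:,0] for x in cv2.findContours((lab==q).astype(np.uint8),0,1)[0]]); r=cv2.minAreaRect((ray("w",c,.022,p)*1000).astype(np.float32)); print("sat",st[q],r)
E
```

```text
18.0 [ 0.58162507 -0.16757619  0.2219637 ] [-0.6849705  -1.33356032  0.93553174] yaw 80.43511119793692
[ 297    0   33  174 5457] 0.04 ((596.1148071289062, -73.99571990966797), (122.06353759765625, 23.702138900756836), 80.34925079345703)
[ 297    0   33  174 5457] 0.012 ((596.2825927734375, -72.6334228515625), (133.08651733398438, 25.84253692626953), 80.34925842285156)
[367   0  15 245 789] 0.04 ((637.1448974609375, -111.64322662353516), (182.713134765625, 2.955260753631592), 80.2680435180664)
[367   0  15 245 789] 0.012 ((641.01806640625, -113.68069458007812), (199.21311950683594, 3.222121238708496), 80.26806640625)
sat [  245     0   133   210 19777] ((592.0748901367188, -88.35319519042969), (160.76419067382812, 100.16574096679688), 80.33800506591797)
```

```bash
python3 -c "
from cell import *
print(job_done())"
```

```text
the job is handed in; nothing more can be done
None
```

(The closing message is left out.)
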